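# Sign out the hand lens and hold it over the pressed seaweed

### The job

Sign out the hand lens and look at the pressed seaweed with it: first hang the wooden tag by its eye on the peg in front of the socket that holds the hand lens, and let go of it; then draw the hand lens out of its sloping socket, turn it level and hold it steady over the middle of the seaweed, about 10 cm above it, without touching the sheet. Leave the torch and the brush in their sockets and everything else where it is, and finish while still holding the lens there.

Things in the scene. Friction and masses are not known exactly. Their poses are not given: they have to be found in the camera images.
- rack: Fixed low rack of sheet steel, 282 mm wide (y), 95 mm high, from 69 mm before (-x) to 23 mm behind its origin. Origin: on the bench under the middle socket's mouth; z up, -x the front, towards the robot. Three square-tube sockets side by side, leaning back 45 degrees, mouths at (0, y, 105 mm), y = 95 left, 0 mid, -95 right; which tool is in which changes. A tag peg sticks out before each.
- lens: Hand lens, 196 mm long, about 110 g, handle in one of the sockets, head up, leaning back. Flat grey handle 129 long, 18 wide (y), 14 thick (z); round glass in a steel rim, 66 outer diameter, 9 thick. Origin: middle of the handle's butt end; x along the handle to the head, z the glass's normal (up and to the front in the socket). Handle free from 70 mm (socket mouth) to 130 mm (rim).
- lens_centre (a point): Centre of the glass of the hand lens, 163 mm from the butt along the lens's x. In the socket it is about 170 mm above the bench and the rim's top about 200 mm.
- lens_grip (a point): Middle of the free part of the lens's handle, 100 mm from the butt; 18 mm wide across y.
- torch: Aluminium pen torch, 14 mm body, 22 mm head, 140 mm long, in another socket; origin at its butt, x towards the head. Stays where it is.
- brush: Flat brush with wooden handle 18 x 14 mm, 167 mm long, in another socket; origin at its butt, x towards the bristles. Stays where it is.
- tag: Sign-out tag: flat wooden fob, 74 mm long (x), 34 mm wide (y), 8 mm thick (z), 25 g, lying flat on the bench to the left of the rack. Origin: middle of its underside; a round eye of 20 mm goes through it near the +x end.
- tag_eye (a point): Centre of the tag's eye, 21 mm from the middle of the tag along +x and 4 mm above its underside; 16 mm from the nearer end.
- specimen (a point): Middle of the pressed seaweed on the sheet, 2 mm above the bench; z up.
- sheet: White card 210 x 148 x 1.5 mm with a branched dark red pressed seaweed about 130 mm long in its middle, lying on the bench right of the rack, fixed. Origin: middle of its underside.
- dish: Closed petri dish, 90 mm diameter, 17 mm high, loose bystander; origin at the middle of its underside.
- forceps: Steel forceps, 130 mm long, 6 mm high, lying loose, bystander; origin near its middle.
- jar: Glass jar with white lid, 68 mm diameter, 95 mm high, loose bystander; origin at the middle of its underside.
- tape: Roll of paper tape lying flat, 90 mm diameter, 24 mm high, loose bystander; origin at the middle of its underside.
- beaker: Glass beaker, 72 mm rim, 95 mm high, loose bystander; origin at the middle of its underside.
- weight: Brass block 50 x 50 x 30 mm, loose bystander; origin at the middle of its underside.
- peg_left: Steel tag peg before the rack's left socket: 6 mm thick, 42 mm long, round tip, sticking out of the front panel towards the robot and upwards at 45 degrees. Origin: its root, at rack (-69, 95, 78) mm; z runs along the peg to its tip at z = 42 mm, x points up into the rack at 45 degrees (the way the sockets run), y left. The tag slides on it freely and swings down when let go.
- seat_left (a point): Bottom of the left socket's bore, at rack (-49.5, 95, 55.5) mm, where the butt of a tool rests. The bore is 70 mm deep, 21 mm wide (y) by 16 mm, 1 to 1.5 mm play per side; from here it runs along rack (+x, +z), 45 degrees up and away from the robot, and a tool is drawn out that way.
- peg_mid: Steel tag peg before the rack's mid socket: 6 mm thick, 42 mm long, round tip, sticking out of the front panel towards the robot and upwards at 45 degrees. Origin: its root, at rack (-69, 0, 78) mm; z runs along the peg to its tip at z = 42 mm, x points up into the rack at 45 degrees (the way the sockets run), y left. The tag slides on it freely and swings down when let go.
- seat_mid (a point): Bottom of the mid socket's bore, at rack (-49.5, 0, 55.5) mm, where the butt of a tool rests. The bore is 70 mm deep, 21 mm wide (y) by 16 mm, 1 to 1.5 mm play per side; from here it runs along rack (+x, +z), 45 degrees up and away from the robot, and a tool is drawn out that way.
- peg_right: Steel tag peg before the rack's right socket: 6 mm thick, 42 mm long, round tip, sticking out of the front panel towards the robot and upwards at 45 degrees. Origin: its root, at rack (-69, -95, 78) mm; z runs along the peg to its tip at z = 42 mm, x points up into the rack at 45 degrees (the way the sockets run), y left. The tag slides on it freely and swings down when let go.
- seat_right (a point): Bottom of the right socket's bore, at rack (-49.5, -95, 55.5) mm, where the butt of a tool rests. The bore is 70 mm deep, 21 mm wide (y) by 16 mm, 1 to 1.5 mm play per side; from here it runs along rack (+x, +z), 45 degrees up and away from the robot, and a tool is drawn out that way.
Not all that is in view belongs to the job. Of the things like the torch, leave any that is red or turquoise; of the rest the larger one is meant.

How it is judged (in metres and radians):
On the way, in this order (a step that is already met when the one before it is completed fails the run):
1. the tag hangs by its eye, let go, on the peg in front of the lens's socket, the lens still in that socket ((((x of tag_eye in the frame of peg_left between -0.012 and 0.012 m and y of tag_eye in the frame of peg_left between -0.012 and 0.012 m and z of tag_eye in the frame of peg_left between -0.006 and 0.038 m) and distance between lens and seat_left below 0.02 m) or ((x of tag_eye in the frame of peg_mid between -0.012 and 0.012 m and y of tag_eye in the frame of peg_mid between -0.012 and 0.012 m and z of tag_eye in the frame of peg_mid between -0.006 and 0.038 m) and distance between lens and seat_mid below 0.02 m) or ((x of tag_eye in the frame of peg_right between -0.012 and 0.012 m and y of tag_eye in the frame of peg_right between -0.012 and 0.012 m and z of tag_eye in the frame of peg_right between -0.006 and 0.038 m) and distance between lens and seat_right below 0.02 m)) and contact force between the fingers and tag below 0.05 N and linear speed of tag below 0.05 m/s), for 0.3 s.
2. the lens is drawn clear of its socket and held by the gripper (distance between lens and seat_left above 0.075 m and distance between lens and seat_mid above 0.075 m and distance between lens and seat_right above 0.075 m and contact force between the fingers and lens above 1 N and contact force between lens and rack below 0.1 N), for 0.2 s.
At the end, for the whole second after the job is handed in: Tag hangs free on the peg of the lens's socket (eye within 12 mm of its axis); torch and brush in their sockets; the gripper alone carries the lens (over 1 N), still, level within 0.17 rad, glass centre within 25 mm sideways of the seaweed's middle, 60 to 140 mm above it, butt over 40 mm up ((((x of tag_eye in the frame of peg_left between -0.012 and 0.012 m and y of tag_eye in the frame of peg_left between -0.012 and 0.012 m and z of tag_eye in the frame of peg_left between -0.006 and 0.038 m) and not (distance between torch and seat_left below 0.02 m) and not (distance between brush and seat_left below 0.02 m)) or ((x of tag_eye in the frame of peg_mid between -0.012 and 0.012 m and y of tag_eye in the frame of peg_mid between -0.012 and 0.012 m and z of tag_eye in the frame of peg_mid between -0.006 and 0.038 m) and not (distance between torch and seat_mid below 0.02 m) and not (distance between brush and seat_mid below 0.02 m)) or ((x of tag_eye in the frame of peg_right between -0.012 and 0.012 m and y of tag_eye in the frame of peg_right between -0.012 and 0.012 m and z of tag_eye in the frame of peg_right between -0.006 and 0.038 m) and not (distance between torch and seat_right below 0.02 m) and not (distance between brush and seat_right below 0.02 m))) and contact force between the fingers and tag below 0.05 N and (distance between torch and seat_left below 0.02 m or distance between torch and seat_mid below 0.02 m or distance between torch and seat_right below 0.02 m) and (distance between brush and seat_left below 0.02 m or distance between brush and seat_mid below 0.02 m or distance between brush and seat_right below 0.02 m) and contact force between the fingers and lens above 1 N and horizontal distance between lens_centre and specimen below 0.025 m and z of lens_centre in the frame of specimen between 0.06 and 0.14 m and (angle between lens's own z axis and vertical below 0.17 rad or angle between lens's own z axis and vertical above 2.97 rad) and height (world z) of lens above 0.04 m and linear speed of lens below 0.03 m/s and contact force between lens and rack below 0.1 N and contact force between lens and sheet below 0.1 N and contact force between lens and weight below 0.1 N and contact force between lens and tape below 0.1 N and contact force between lens and dish below 0.1 N and contact force between lens and jar below 0.1 N and contact force between lens and forceps below 0.1 N and contact force between lens and beaker below 0.1 N); the arm keeps its last pose, push and grip.
It fails at once if a thing that is not part of the job (petri dish, forceps, jar, tape, beaker, brass weight) is shifted by more than 25 mm (distance of any of dish, forceps, jar, tape, beaker, weight from where it was at the start of the episode above 0.025 m).
It fails at once if the torch or the brush is pulled from its socket (its butt moves more than 25 mm) (distance of any of torch, brush from where it was at the start of the episode above 0.025 m).
It fails at once if the lens or the gripper presses on the mounted specimen sheet (over 1 N) (contact force between any of lens, the arm, the fingers and sheet above 1 N).
It also fails if it takes over 58 s, if anything falls off the work surface, if the arm or the gripper's body presses on something with over 40 N, if the wrist force passes 120 N, or if a joint passes its speed limit or range.

### The arm

A 6-joint arm with a two-finger parallel gripper is mounted at the origin on the work surface. World frame = base frame: x ahead of the robot, y to its left, z up, the work surface at z = 0. Lengths are in mm, angles in degrees, forces in N, time in s.
With the tool pointing down it reaches from about 350 to 725 mm from the base axis. Payload 4.3 kg.
Tool frame: the origin (TCP) lies midway between the tips of the shut fingers; the grasp point (between the pads) lies arm.grip_depth behind it (arm.grip_depth is the distance from the TCP to the grasp point, in mm); z points along the fingers, y is the line along which they close (so a half turn about z gives the same grasp; the last joint's range is limited). The gripper opens to 85 mm and grips with 20 to 120 N. Pads are 22 mm wide; open, the fingers measure 114 mm over their backs; the gripper's body (76 mm by 85 mm) begins 54 mm behind the grasp point. The pads swing forward as they close: fully open they stand 13 mm farther back than shut.
Start: joints at [-76.049, 21.618, 4.641, 73.018, 0, 83.68], TCP at [199.23, -539.42, 231.329] pointing down, gripper open.
Joint ranges: [-156.06, 156.06], [-48.1, 94.91], [-58.44, 69.94], [-101.28, 121.22], [-78.64, 73.56], [-180, 180]. Speed limits (degrees/s): [147.25, 147.25, 180, 180, 180, 180].

### API

Orientations are given as a 3x3 rotation matrix whose columns are the frame's x, y, z axes.
In Python, from station import arm, imaging gives the robot as it stands.
- The arm moves only by the tool drive_tool, never from a script. Its argument "plan" is a list of rows, each a list of 7 numbers: the shift along the tool's x, y, z in m, then the turn, a rotation vector about the tool's x, y, z in degrees, then the finger opening in m, from 0 to 0.0854. In form: [[x, y, z, wx, wy, wz, jaw], ...]. A call has 1 to 12 rows; each row shifts and turns the commanded pose from where the row before left it, along the tool's axes as they then stand; what a row does not reach is not made up. A row lasts 1/12 s, in which the tool goes at most 41.7 mm and 7.16 degrees, less where a joint would pass 70% of its speed; a pose out of reach is approached as far as the arm can. A call is refused whole if a number of a shift passes 0.0417 or a number of a turn 7.16, either way. A call with a gripper value outside its range is refused whole. The fingers move at their own pace and stop on an object; "grip_force" is the grip in N (left out, the last holds). Time passes only in rows, so rows that do not move let the fingers close. It gives the time, the measured TCP pose, the force, the opening and the grip force at its end, in the units of the state.
- arm.observe(): the state, without advancing time (a new reading comes with each control period).
- imaging.snapshot(name): name is "side" or "top" or "wrist"; returns the picture (400x640x3 uint8, red, green, blue); there is no depth.
- imaging.camera_info(name): a dict with "mtx" (3x3 intrinsics, pixels), "pose" (4x4, takes a point from camera to world coordinates); the wrist camera has in their place "hand_eye" (4x4, takes a point from camera to tool coordinates, whose origin is the TCP and whose axes are the flange's). Camera axes: x right, y up, looking along -z (the intrinsics and any distortion apply to the point x, -y, -z); pixel columns grow to the right and rows downward; lengths in mm; the calibration is good to about 2 mm. A picture is of the moment at which its call begins: read the wrist's pose just before it. camera_info takes no time and is no camera call.
- arm.close_job(): hands the job in; it is judged then, once.
The state is a dict: "time_s": time; "joint_pos": joint angles; "qd": joint speeds; "tau": joint torques, N m; "position": TCP position; "orientation": TCP orientation; "force": force on the tool from outside, world axes, zero at the start; "ft_torque": the same for the moment, N m; "width": opening from 0.0 (shut) to 1.0 (fully open); "finger_force": force on a finger pad.
Only numpy, scipy, OpenCV 4.12 (cv2) and the standard library are available. Lean on these libraries where they do the work, as an engineer would, in place of code of your own. Each camera call takes 0.05 s, during which the arm holds its last target. There are 200 camera calls.

## Working session

There is one attempt and no reset: what is moved stays moved. The work goes in short steps, Python scripts to look and compute and a tool call to move; the robot and the scene stay as the last step left them, time stands still between calls to the robot, and variables do not carry over. Pictures are saved under pics/ and viewed, at most 10 in all, crops included, and the job is handed in when it is done.

Besides the shell and the picture viewer there is one more tool, called after "Emit:" as name(argument=value, ...), one argument or row to a line, values as JSON. drive_tool: Moves the arm, as the interface text tells. Its arguments: {"type":"object","properties":{"plan":{"type":"array","items":{"type":"array","items":{"type":"number"}}},"grip_force":{"type":"number"}},"required":["plan"]}

```bash
mkdir -p pics; ls
python3 - <<'E'
from station import arm, imaging
import cv2, numpy as np
s=arm.observe(); print(s, arm.grip_depth)
for n in ("top","side","wrist"):
    im=imaging.snapshot(n); cv2.imwrite(f"pics/{n}0.png",im[...,::-1]); c=imaging.camera_info(n); print(n,{k:np.round(v,3).tolist() if not isinstance(v,str) else v for k,v in c.items()})
a=cv2.imread("pics/top0.png");b=cv2.imread("pics/side0.png")
cv2.imwrite("pics/both.png",np.vstack([a,b])[:, :] if 0 else cv2.resize(np.vstack([a,b]),(480,600)))
E
```

```text
pics
{'time_s': 0.0, 'joint_pos': array([-7.60482226e+01,  2.16614500e+01,  4.56242238e+00,  7.30173082e+01,
        1.67411090e-03,  8.36793173e+01]), 'qd': array([-0.04030354, -0.00999463, -0.10083628, -0.06238839,  0.01882056,
        0.05297779]), 'tau': array([-7.15525093e-04, -4.63604093e+01,  2.69872570e+01,  2.06809019e-02,
       -2.41671441e-04, -8.78258533e-06]), 'position': array([ 199.07616762, -538.74474589,  230.36186504]), 'orientation': array([[ 9.38055653e-01,  3.46484312e-01, -4.61193458e-04],
       [ 3.46484527e-01, -9.38053603e-01,  1.97758737e-03],
       [ 2.52578814e-04, -2.01488341e-03, -9.99997938e-01]]), 'force': array([0.4406931 , 0.15833313, 0.33802773]), 'ft_torque': array([-0.03862512,  0.0305941 ,  0.02235425]), 'finger_force': 0.0, 'width': 0.9986799128448499} 18.700000000000003
top {'mtx': [[367.607, 0.0, 321.332], [0.0, 367.607, 200.557], [0.0, 0.0, 1.0]], 'pose': [[0.01, 0.994, -0.106, 417.227], [-1.0, 0.013, 0.026, -28.889], [0.028, 0.106, 0.994, 1121.03], [0.0, 0.0, 0.0, 1.0]]}
side {'mtx': [[379.045, 0.0, 312.971], [0.0, 379.045, 190.013], [0.0, 0.0, 1.0]], 'pose': [[-0.999, 0.026, -0.034, 516.264], [-0.043, -0.646, 0.762, 748.571], [-0.002, 0.763, 0.647, 788.697], [0.0, 0.0, 0.0, 1.0]]}
wrist {'mtx': [[341.68, 0.0, 318.09], [0.0, 341.68, 196.562], [0.0, 0.0, 1.0]], 'hand_eye': [[0.0, 0.953, 0.302, 77.842], [1.0, -0.0, 0.0, 0.028], [0.0, 0.302, -0.953, -141.723], [0.0, 0.0, 0.0, 1.0]]}
```

View pics/top0.png

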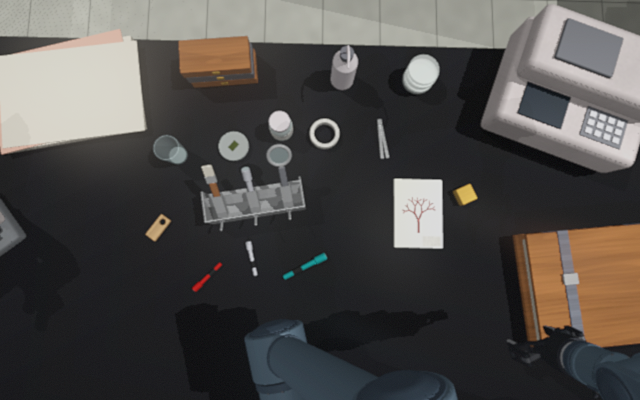

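View pics/side0.png

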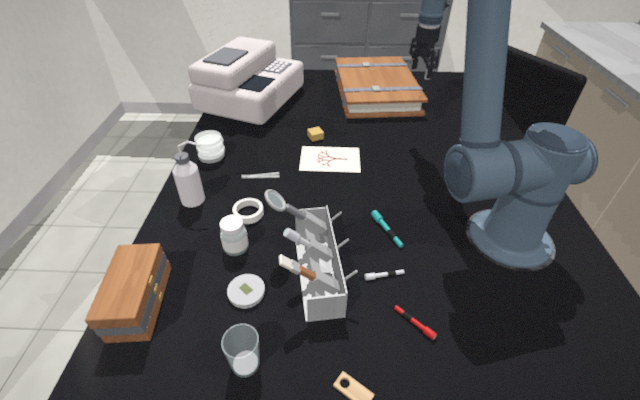

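The top view shows the rack at px (203–305, 178–228), the brush in the left socket (210,175), the torch in the middle one (248,178) and the lens in the right one (280,155). The tag is at (158,228) with its eye at about (162,222), and the sheet is at (418,213). Torch-like things: in-rack silver one (248,178), small white one (252,258), red (207,277), turquoise (305,266). The larger silver one in the rack is the torch, and it stays. I'll confirm with a crop.

```bash
cat > h.py <<'E'
import numpy as np, cv2
from station import arm, imaging
from scipy.spatial.transform import Rotation as R
def cam(n,s=None):
    c=imaging.camera_info(n)
    if n!='wrist': return np.array(c['mtx']),np.array(c['pose'])
    s=s or arm.observe(); T=np.eye(4);T[:3,:3]=s['orientation'];T[:3,3]=s['position']
    return np.array(c['mtx']),T@np.array(c['hand_eye'])
def ray(C,px):
    K,P=C; u,v=px; d=P[:3,:3]@np.array([(u-K[0,2])/K[0,0],-(v-K[1,2])/K[1,1],-1]); return P[:3,3],d/np.linalg.norm(d)
def onz(C,px,z):
    o,d=ray(C,px); return o+d*(z-o[2])/d[2]
def proj(C,p):
    K,P=C; q=P[:3,:3].T@(np.asarray(p,float)-P[:3,3]); return np.array([K[0,2]+K[0,0]*q[0]/-q[2],K[1,2]+K[1,1]*-q[1]/-q[2]])
def tri(obs):
    A=np.zeros((3,3));b=np.zeros(3)
    for C,px in obs:
        o,d=ray(C,px);M=np.eye(3)-np.outer(d,d);A+=M;b+=M@o
    return np.linalg.solve(A,b)
E
python3 - <<'E'
from h import *
a=cv2.imread("pics/top0.png")
cv2.imwrite("pics/crop1.png",cv2.resize(a[140:290,140:340],(800,600),interpolation=cv2.INTER_CUBIC))
C=cam('top'); h=cv2.cvtColor(a,cv2.COLOR_BGR2HSV)
m=cv2.inRange(h[205:250,135:180],(8,60,90),(30,255,255)); 
cs,_=cv2.findContours(m,cv2.RETR_EXTERNAL,cv2.CHAIN_APPROX_NONE); c=max(cs,key=cv2.contourArea)+[135,205]
r=cv2.minAreaRect(c); print("tag",r,onz(C,r[0],8),[onz(C,p,8)[:2].round() for p in cv2.boxPoints(r)])
m=cv2.inRange(a[160:260,370:460],(130,130,130),(255,255,255))
cs,_=cv2.findContours(m,cv2.RETR_EXTERNAL,cv2.CHAIN_APPROX_NONE); c=max(cs,key=cv2.contourArea)+[370,160]
r=cv2.minAreaRect(c); print("sheet",r,onz(C,r[0],1.5),[onz(C,p,1.5)[:2].round() for p in cv2.boxPoints(r)])
E
```

```text
tag ((157.64498901367188, 227.11154174804688), (13.108781814575195, 27.071157455444336), 37.5685920715332) [450.0712977  429.75940512   8.        ] [array([430., 468.]), array([494., 423.]), array([471., 391.]), array([406., 436.])]
sheet ((418.0, 213.5), (69.0, 48.0), 90.0) [ 501.04635586 -356.26583899    1.5       ] [array([ 607., -283.]), array([ 610., -433.]), array([ 397., -428.]), array([ 395., -281.])]
```

View pics/crop1.png

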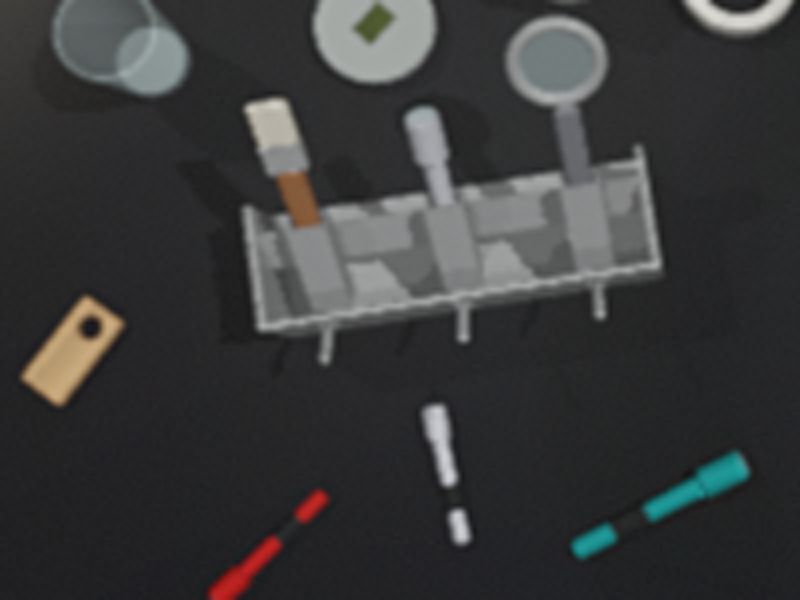

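The crop confirms it: brush left, the large silver torch in the middle, lens right (glass at 557,60 in the crop). The small white, red and turquoise torches are loose distractors. The peg tips are at crop (325,362), (463,340) and (600,318). Next I'll move to a wrist viewpoint over the rack.

Run:
```python
from h import *
C=cam('top')
for p in [(221.25,230.5),(255.75,225),(290,219.5)]: print(onz(C,p,107.7).round(1))
print("eye",onz(C,(162.5,221.8),8).round(1))
for n,p in dict(jar=(281,125),beaker=(168,150),whitetorch=(252,258),turq=(305,266),red=(207,277)).items(): print(n,onz(C,p,20).round())
```

```text
[439.9 216.6 107.7]
[455.9 123.3 107.7]
[472.1  30.  107.7]
eye [466.1 416.3   8. ]
jar [767.  68.  20.]
beaker [683. 407.  20.]
whitetorch [362. 145.  20.]
turq [340. -12.  20.]
red [306. 274.  20.]
```

Emit:
drive_tool(
  plan=[
    [0,0,0,0,0,6.8,0.085],
    [0,0,0,0,0,6.8,0.085],
    [0,0,0,0,0,6.7,0.085],
    [0.0127,-0.0333,-0.002,0,0,0,0.085],
    [0.0127,-0.0333,-0.002,0,0,0,0.085],
    [0.0127,-0.0333,-0.002,0,0,0,0.085],
    [0.0127,-0.0333,-0.002,0,0,0,0.085],
    [0.0127,-0.0333,-0.002,0,0,0,0.085],
    [0.0127,-0.0333,-0.002,0,0,0,0.085],
    [0.0127,-0.0333,-0.002,0,0,0,0.085],
    [0.0127,-0.0333,-0.002,0,0,0,0.085],
    [0.0127,-0.0333,-0.002,0,0,0,0.085],
  ],
)

```text
time_s: 1.15
position: [313.7, -238.0, 249.2]
orientation: [[1.0, -0.001, -0.0], [-0.001, -1.0, 0.0], [-0.0, -0.0, -1.0]]
force: [0.4, -0.5, 0.3]
width: 0.997
finger_force: 0.0
```

Emit:
drive_tool(
  plan=[
    [0.0127,-0.0333,-0.002,0,0,0,0.085],
    [0.0127,-0.0333,-0.002,0,0,0,0.085],
    [0.0127,-0.0333,-0.002,0,0,0,0.085],
    [0.0127,-0.0333,-0.002,0,0,0,0.085],
    [0.0127,-0.0333,-0.002,0,0,0,0.085],
    [0.0127,-0.0333,-0.002,0,0,0,0.085],
    [0,0,0,0,0,0,0.085],
    [0,0,0,0,0,0,0.085],
    [0,0,0,0,0,0,0.085],
  ],
)

```text
time_s: 1.9
position: [389.7, -40.1, 261.1]
orientation: [[1.0, 0.0, -0.001], [0.0, -1.0, -0.0], [-0.001, 0.0, -1.0]]
force: [0.7, 0.0, -0.0]
width: 0.994
finger_force: 0.0
```

Run:
```python
from h import *
s=arm.observe(); im=imaging.snapshot('wrist'); cv2.imwrite("pics/w1.png",im[...,::-1]); np.savez("pics/w1.npz",o=s['orientation'],p=s['position'])
C=cam('wrist',s); print(C[1].round(2).tolist())
for p in [(439.9,216.6,107.7),(455.9,123.3,107.7),(472.1,30,107.7)]: print(proj(C,p).round(1))
```

```text
[[0.0, 0.95, 0.3, 467.61], [-1.0, 0.0, 0.0, -39.88], [-0.0, -0.3, 0.95, 402.72], [0.0, 0.0, 0.0, 1.0]]
[ 15.5 122.3]
[122.3 102.8]
[232.8  82.3]
```

View pics/w1.png

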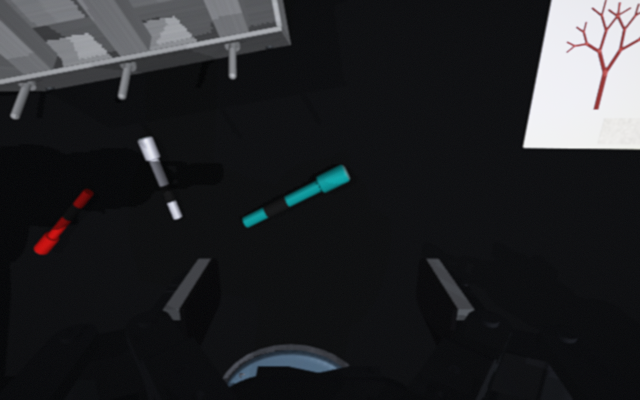

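Emit:
drive_tool(
  plan=[
    [0,-0.038,0,0,0,0,0.085],
    [0,-0.038,0,0,0,0,0.085],
    [0,-0.038,0,0,0,0,0.085],
    [0,-0.038,0,0,0,0,0.085],
    [0,-0.038,0,0,0,0,0.085],
    [0,0,0,0,0,0,0.085],
    [0,0,0,0,0,0,0.085],
    [0,0,0,0,0,0,0.085],
  ],
)

```text
time_s: 2.62
position: [390.8, 97.1, 262.4]
orientation: [[0.999, 0.054, -0.003], [0.054, -0.998, 0.042], [-0.001, -0.042, -0.999]]
force: [0.5, 0.3, 0.3]
width: 0.998
finger_force: 0.0
```

Run:
```python
from h import *
s=arm.observe(); im=imaging.snapshot('wrist'); cv2.imwrite("pics/w2.png",im[...,::-1]); np.savez("pics/w2.npz",o=s['orientation'],p=s['position'])
C=cam('wrist',s); print(s['position'])
for p in [(439.9,216.6,107.7),(455.9,123.3,107.7),(472.1,30,107.7),(466,416,8)]: print(proj(C,p).round(1))
```

```text
[390.75191421  97.13244719 262.36739065]
[190.3 115.5]
[299.1 102.5]
[413.4  88.6]
[49.4 74.7]
```

View pics/w2.png

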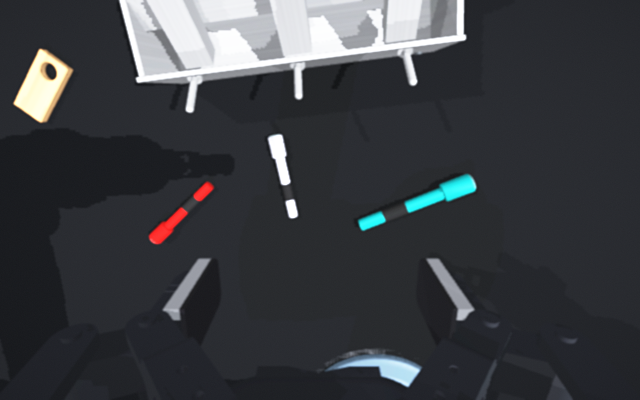

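Both wrist views show the three peg tips: w1 at about (15,118), (122,100) and (233,79), w2 at about (189,111), (298,98) and (413,84). The tag is in w2 at (43,86) with its eye at (50,71). The last move fell short and tilted slightly, so I'll check the joints and triangulate.

Run:
```python
from h import *
s=arm.observe(); print(s['joint_pos'].round(1),s['qd'].round(2),s['position'].round(1),s['orientation'].round(3).tolist())
Cs={}
for n in('w1','w2'):
    z=np.load(f'pics/{n}.npz'); Cs[n]=cam('wrist',dict(orientation=z['o'],position=z['p']))
Cs['top']=cam('top')
def tip(n,x,y):
    g=cv2.imread(f'pics/{n}.png',0).astype(int); r=g[y-14:y+12,x-9:x+10]; t=(r.max()+np.median(g[y+6:y+12,x-9:x+10]))/2
    ys,xs=np.where(r>t); b=ys.max(); k=ys>=b-1
    return (xs[k].mean()+x-9, b+y-14+.5)
W1=[(15,117),(122,98),(233,77)];W2=[(189,110),(298,97),(413,83)];T=[(221.25,230.5),(255.75,225),(290,219.5)]
P=[]
for a,b,c in zip(W1,W2,T):
    a2=tip('w1',*a);b2=tip('w2',*b); p=tri([(Cs['w1'],a2),(Cs['w2'],b2)]);q=tri([(Cs['w1'],a2),(Cs['w2'],b2),(Cs['top'],c)]); P.append(p)
    print(a2,b2,p.round(1),q.round(1),"z=107.7:",onz(Cs['w1'],a2,107.7).round(1),onz(Cs['w2'],b2,107.7).round(1))
C=Cs['w2']; a=cv2.imread('pics/w2.png'); h=cv2.cvtColor(a,cv2.COLOR_BGR2HSV); m=cv2.inRange(h[35:140,0:90],(8,40,90),(35,255,255))
cs,_=cv2.findContours(m,cv2.RETR_CCOMP,cv2.CHAIN_APPROX_NONE); cs=sorted(cs,key=cv2.contourArea)[::-1]
W=lambda q:np.array([onz(C,p,8)[:2] for p in np.asarray(q,float).reshape(-1,2)],np.float32)
r=cv2.minAreaRect(W(cs[0]+[0,35])); print('tag',r, cv2.boxPoints(r).round(1).tolist())
for c in cs[1:3]: print('hole',cv2.contourArea(c),cv2.minEnclosingCircle(W(c+[0,35])))
```

```text
[  3.    0.9 -16.7  72.4   2.4 179.9] [ 0.08 -0.03 -0.05  0.11  0.13 -0.18] [390.7  97.2 262.4] [[0.999, 0.054, -0.003], [0.054, -0.998, 0.042], [-0.001, -0.042, -0.999]]
(np.float64(14.692307692307693), np.float64(118.5)) (np.float64(189.5), np.float64(112.5)) [442.6 217.8 106.1] [441.7 217.6 105.9] z=107.7: [443.  216.3 107.7] [442.4 217.1 107.7]
(np.float64(121.5), np.float64(98.5)) (np.float64(298.27272727272725), np.float64(98.5)) [459.1 124.3 105.9] [458.1 124.2 105.2] z=107.7: [459.3 123.3 107.7] [459.1 124.1 107.7]
(np.float64(232.0), np.float64(78.5)) (np.float64(412.5), np.float64(85.5)) [474.8  30.7 106.1] [474.   30.5 105.4] z=107.7: [475.1  30.4 107.7] [474.5  31.1 107.7]
tag ((452.38330078125, 427.05572509765625), (41.47365951538086, 80.25055694580078), 54.94288635253906) [[407.6000061035156, 433.1000061035156], [473.29998779296875, 387.0], [497.1000061035156, 421.0], [431.3999938964844, 467.1000061035156]]
hole 963.0 ((449.00762939453125, 424.4867248535156), 37.600521087646484)
hole 455.0 ((459.9794921875, 439.39105224609375), 36.79405975341797)
```

```bash
cat >> h.py <<'E'
def rows(Rt,pt,n,jaw,s=None,R0=None,p0=None):
    """rows from measured pose (or R0,p0) to Rt,pt in n steps; prints json"""
    if R0 is None: s=s or arm.observe(); R0,p0=np.array(s['orientation']),np.array(s['position'])
    w=R.from_matrix(R0.T@Rt).as_rotvec(degrees=True)/n; Rc=R.from_matrix(R0); d=(np.array(pt)-p0)/n/1000; out=[]
    for i in range(n):
        t=Rc.as_matrix().T@d; out.append([float(x) for x in t.round(4)]+[float(x) for x in w.round(2)]+[jaw]); Rc=Rc*R.from_rotvec(w,degrees=True)
    for i in range(0,n,12): print(out[i:i+12])
def down(psi):
    c,s=np.cos(np.radians(psi)),np.sin(np.radians(psi)); return np.array([[c,s,0],[s,-c,0],[0,0,-1.]])
E
python3 - <<'E'
from h import *
rows(down(144.9),(452,428,110),22,.07)
E
```

```text
[[0.0036, -0.0146, 0.0075, -0.05, -0.13, -6.44, 0.07], [0.0052, -0.0141, 0.0075, -0.05, -0.13, -6.44, 0.07], [0.0068, -0.0134, 0.0075, -0.05, -0.13, -6.44, 0.07], [0.0083, -0.0126, 0.0075, -0.05, -0.13, -6.44, 0.07], [0.0096, -0.0116, 0.0074, -0.05, -0.13, -6.44, 0.07], [0.0109, -0.0104, 0.0074, -0.05, -0.13, -6.44, 0.07], [0.012, -0.0091, 0.0074, -0.05, -0.13, -6.44, 0.07], [0.013, -0.0077, 0.0073, -0.05, -0.13, -6.44, 0.07], [0.0138, -0.0062, 0.0073, -0.05, -0.13, -6.44, 0.07], [0.0144, -0.0046, 0.0073, -0.05, -0.13, -6.44, 0.07], [0.0149, -0.003, 0.0072, -0.05, -0.13, -6.44, 0.07], [0.0151, -0.0013, 0.0072, -0.05, -0.13, -6.44, 0.07]]
[[0.0152, 0.0004, 0.0071, -0.05, -0.13, -6.44, 0.07], [0.0151, 0.0021, 0.0071, -0.05, -0.13, -6.44, 0.07], [0.0148, 0.0038, 0.0071, -0.05, -0.13, -6.44, 0.07], [0.0143, 0.0054, 0.007, -0.05, -0.13, -6.44, 0.07], [0.0136, 0.0069, 0.007, -0.05, -0.13, -6.44, 0.07], [0.0127, 0.0084, 0.007, -0.05, -0.13, -6.44, 0.07], [0.0117, 0.0098, 0.007, -0.05, -0.13, -6.44, 0.07], [0.0106, 0.011, 0.007, -0.05, -0.13, -6.44, 0.07], [0.0093, 0.0121, 0.0069, -0.05, -0.13, -6.44, 0.07], [0.0079, 0.0131, 0.0069, -0.05, -0.13, -6.44, 0.07]]
```

Emit:
drive_tool(
  plan=[
    [0.0036,-0.0146,0.0075,-0.05,-0.13,-6.44,0.07],
    [0.0052,-0.0141,0.0075,-0.05,-0.13,-6.44,0.07],
    [0.0068,-0.0134,0.0075,-0.05,-0.13,-6.44,0.07],
    [0.0083,-0.0126,0.0075,-0.05,-0.13,-6.44,0.07],
    [0.0096,-0.0116,0.0074,-0.05,-0.13,-6.44,0.07],
    [0.0109,-0.0104,0.0074,-0.05,-0.13,-6.44,0.07],
    [0.012,-0.0091,0.0074,-0.05,-0.13,-6.44,0.07],
    [0.013,-0.0077,0.0073,-0.05,-0.13,-6.44,0.07],
    [0.0138,-0.0062,0.0073,-0.05,-0.13,-6.44,0.07],
    [0.0144,-0.0046,0.0073,-0.05,-0.13,-6.44,0.07],
    [0.0149,-0.003,0.0072,-0.05,-0.13,-6.44,0.07],
    [0.0151,-0.0013,0.0072,-0.05,-0.13,-6.44,0.07],
  ],
)

```text
time_s: 3.67
position: [424.3, 278.7, 179.0]
orientation: [[0.161, 0.987, -0.015], [0.987, -0.161, 0.018], [0.015, -0.018, -1.0]]
force: [0.1, -0.0, -0.1]
width: 0.82
finger_force: 0.0
```

Emit:
drive_tool(
  plan=[
    [0.0152,0.0004,0.0071,-0.05,-0.13,-6.44,0.07],
    [0.0151,0.0021,0.0071,-0.05,-0.13,-6.44,0.07],
    [0.0148,0.0038,0.0071,-0.05,-0.13,-6.44,0.07],
    [0.0143,0.0054,0.007,-0.05,-0.13,-6.44,0.07],
    [0.0136,0.0069,0.007,-0.05,-0.13,-6.44,0.07],
    [0.0127,0.0084,0.007,-0.05,-0.13,-6.44,0.07],
    [0.0117,0.0098,0.007,-0.05,-0.13,-6.44,0.07],
    [0.0106,0.011,0.007,-0.05,-0.13,-6.44,0.07],
    [0.0093,0.0121,0.0069,-0.05,-0.13,-6.44,0.07],
    [0.0079,0.0131,0.0069,-0.05,-0.13,-6.44,0.07],
    [0,0,0,0,0,0,0.07],
    [0,0,0,0,0,0,0.07],
  ],
)

```text
time_s: 4.67
position: [451.6, 428.8, 109.7]
orientation: [[-0.817, 0.577, -0.0], [0.577, 0.817, 0.0], [0.0, 0.0, -1.0]]
force: [-0.7, -0.7, -0.0]
width: 0.816
finger_force: 0.0
```

Run:
```python
from h import *
s=arm.observe(); im=imaging.snapshot('wrist'); a=im[...,::-1].copy(); cv2.imwrite("pics/w3.png",a); np.savez("pics/w3.npz",o=s['orientation'],p=s['position'])
print(s['position'].round(1),s['orientation'].round(3).tolist(),s['joint_pos'].round(1))
C=cam('wrist',s); h=cv2.cvtColor(a,cv2.COLOR_BGR2HSV); m=cv2.inRange(h,(8,50,90),(32,255,255))
cs,_=cv2.findContours(m,cv2.RETR_CCOMP,cv2.CHAIN_APPROX_NONE); cs=sorted(cs,key=cv2.contourArea)[::-1]
W=lambda q:np.array([onz(C,p,8)[:2] for p in np.asarray(q,float).reshape(-1,2)],np.float32)
r=cv2.minAreaRect(W(cs[0])); print('tag',r, cv2.boxPoints(r).round(1).tolist(),cv2.boundingRect(cs[0]))
for c in cs[1:4]: print('hole',cv2.contourArea(c),cv2.minEnclosingCircle(W(c)),cv2.boundingRect(c))
```

```text
[451.6 428.8 109.7] [[-0.817, 0.577, -0.0], [0.577, 0.817, 0.0], [0.0, 0.0, -1.0]] [37.7 30.4  0.  59.7  0.  72.9]
tag ((452.306884765625, 430.02667236328125), (37.10047912597656, 76.6890869140625), 54.719627380371094) [[410.29998779296875, 437.0], [472.8999938964844, 392.70001220703125], [494.29998779296875, 423.0], [431.70001220703125, 467.29998779296875]] (294, 145, 52, 99)
hole 4626.0 ((452.37371826171875, 429.7558898925781), 41.22929763793945) (294, 145, 51, 99)
hole 403.5 ((468.9460144042969, 418.1282958984375), 9.425248146057129) (307, 211, 25, 23)
hole 309.0 ((468.155029296875, 418.7130126953125), 8.658336639404297) (308, 211, 23, 19)
```

View pics/w3.png

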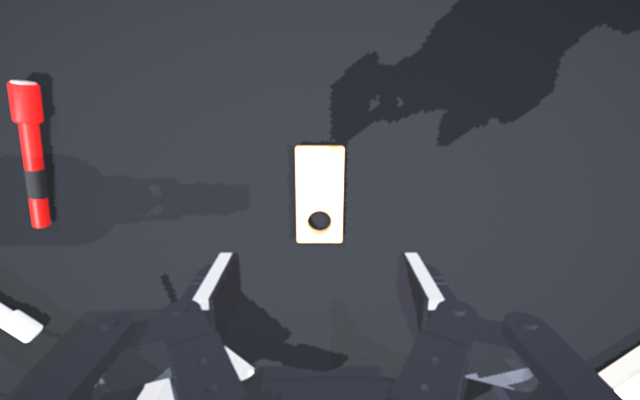

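Tag confirmed at px (320,194), with its eye at (319,221). Its centre is (452.3, 430.0), yaw −35.3°, and the size matches. I'll descend 10 mm to the tail side of centre and grip.

Emit:
drive_tool(
  plan=[
    [0.0026,0.0004,0.027,0,0,0,0.06],
    [0.0026,0.0004,0.027,0,0,0,0.06],
    [0.0026,0.0004,0.027,0,0,0,0.06],
    [0.0025,0.0002,0.02,0,0,0,0.06],
    [0,0,0.007,0,0,0,0.06],
    [0,0,0,0,0,0,0.06],
    [0,0,0,0,0,0,0.03],
    [0,0,0,0,0,0,0.02],
    [0,0,0,0,0,0,0.02],
    [0,0,0,0,0,0,0.02],
    [0,0,0,0,0,0,0.02],
    [0,0,0,0,0,0,0.02],
  ],
  grip_force=30,
)

```text
time_s: 5.72
position: [445.4, 437.7, 4.7]
orientation: [[-0.818, 0.575, 0.004], [0.575, 0.818, 0.003], [-0.002, 0.005, -1.0]]
force: [0.1, -2.0, 6.5]
width: 0.378
finger_force: 30.2
```

Emit:
drive_tool(
  plan=[
    [0,0,0,0,0,0,0.02],
    [0,0,-0.02,0,0,0,0.02],
    [0,0,-0.04,0,0,0,0.02],
    [0,0,-0.04,0,0,0,0.02],
    [0,0,-0.04,0,0,0,0.02],
    [0,0,0,0,0,0,0.02],
    [0,0,0,0,0,0,0.02],
  ],
)

```text
time_s: 6.3
position: [446.0, 438.7, 146.8]
orientation: [[-0.819, 0.574, 0.008], [0.574, 0.819, 0.007], [-0.002, 0.01, -1.0]]
force: [-0.1, 0.9, -0.6]
width: 0.38
finger_force: 29.9
```

Run:
```python
from h import *
s=arm.observe(); im=imaging.snapshot('wrist'); a=im[...,::-1].copy(); cv2.imwrite("pics/w4.png",a)
print(s['position'].round(1),s['joint_pos'].round(2))
c=imaging.camera_info('wrist'); C=(np.array(c['mtx']),np.array(c['hand_eye']))
h=cv2.cvtColor(a,cv2.COLOR_BGR2HSV); m=cv2.inRange(h,(8,50,90),(32,255,255))
cs,_=cv2.findContours(m,cv2.RETR_CCOMP,cv2.CHAIN_APPROX_NONE); cs=sorted(cs,key=cv2.contourArea)[::-1]
W=lambda q:np.array([onz(C,p,-3.3)[:2] for p in np.asarray(q,float).reshape(-1,2)],np.float32)
for c in cs[:4]: r=cv2.minAreaRect(W(c)); print(cv2.contourArea(c),cv2.boundingRect(c),np.round(r[0],1),np.round(r[1],1),round(r[2],1))
x,y,w,hh=cv2.boundingRect(cs[0]); cv2.imwrite("pics/w4c.png",cv2.resize(a[150:400,170:470],(720,600)))
```

```text
[446.  438.7 146.8] [3.869e+01 2.886e+01 3.260e+00 6.380e+01 5.000e-02 7.374e+01]
10917.0 (278, 204, 82, 148) [-8.7  0.3] [77.2 35.5] 0.2
6307.5 (282, 244, 73, 107) [-17.8   0.4] [57.8 34.5] 0.2
1169.0 (297, 304, 41, 37) [-30.4  -0.1] [20.6 19.3] 0.0
626.0 (299, 305, 38, 24) [-27.1   0.4] [15.  14.5] 50.4
```

View pics/w4c.png

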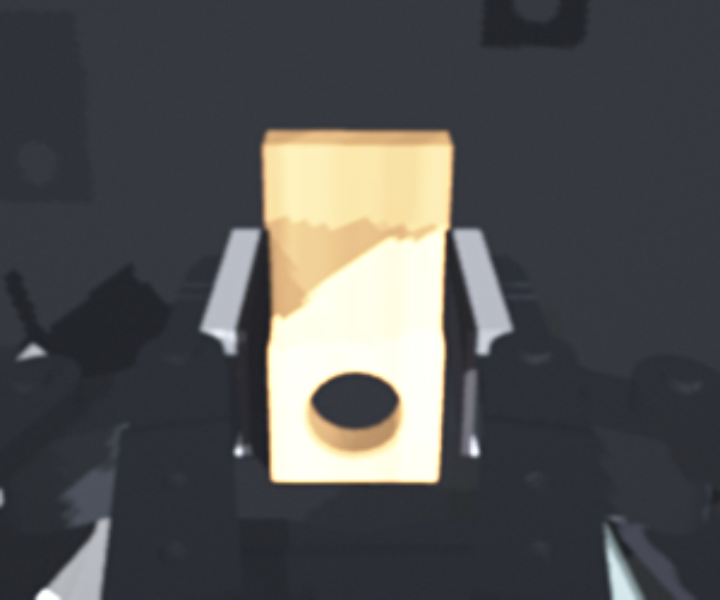

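The tag is held flat (crop: tag x 265–452, eye at 355,412), so in tool coordinates the eye is at (−30, 0, 0.5). Next I'll work out the peg approach.

```bash
cat >> h.py <<'E'
yaw=np.radians(9.77); xr=np.array([np.cos(yaw),np.sin(yaw),0]); yr=np.array([-np.sin(yaw),np.cos(yaw),0]); zz=np.array([0,0,1.])
tip=np.array([474.8,30.8,107.2]); ax=(zz-xr)/2**.5; root=tip-42*ax
org=tip+98.7*xr+95*yr; org[2]=0
def tilt(deg,psi=189.77): return down(psi)@R.from_euler('y',-deg,degrees=True).as_matrix()
E
python3 - <<'E'
from h import *
print('org',org.round(1),'root',root.round(1)); e=np.array([-30,0,.5])
for t in (45,30): 
  for k in (140,60,18): print(t,k,(root+k*ax-tilt(t)@e).round(1))
rows(tilt(45),(400,230,210),12,.02)
rows(tilt(45),(393,20,165),8,.02,R0=tilt(45),p0=np.array([400,230,210]))
E
```

```text
org [555.9 141.2   0. ] root [504.1  35.8  77.5]
45 140 [385.3  15.4 155.6]
45 60 [441.   25.   99.1]
45 18 [470.3  30.   69.4]
30 140 [380.7  14.6 161.9]
30 60 [436.4  24.2 105.4]
30 18 [465.7  29.2  75.7]
[[-0.0069, -0.0163, -0.0056, -1.44, -3.54, -3.54, 0.02], [-0.0062, -0.0165, -0.0056, -1.44, -3.54, -3.54, 0.02], [-0.0055, -0.0167, -0.0056, -1.44, -3.54, -3.54, 0.02], [-0.0048, -0.0169, -0.0057, -1.44, -3.54, -3.54, 0.02], [-0.0042, -0.0171, -0.0059, -1.44, -3.54, -3.54, 0.02], [-0.0035, -0.0171, -0.0061, -1.44, -3.54, -3.54, 0.02], [-0.0028, -0.0172, -0.0063, -1.44, -3.54, -3.54, 0.02], [-0.0021, -0.0172, -0.0066, -1.44, -3.54, -3.54, 0.02], [-0.0015, -0.0171, -0.0069, -1.44, -3.54, -3.54, 0.02], [-0.0009, -0.017, -0.0073, -1.44, -3.54, -3.54, 0.02], [-0.0003, -0.0168, -0.0077, -1.44, -3.54, -3.54, 0.02], [0.0003, -0.0166, -0.0081, -1.44, -3.54, -3.54, 0.02]]
[[0.0077, -0.0257, 0.0002, 0.0, 0.0, 0.0, 0.02], [0.0077, -0.0257, 0.0002, 0.0, 0.0, 0.0, 0.02], [0.0077, -0.0257, 0.0002, 0.0, 0.0, 0.0, 0.02], [0.0077, -0.0257, 0.0002, 0.0, 0.0, 0.0, 0.02], [0.0077, -0.0257, 0.0002, 0.0, 0.0, 0.0, 0.02], [0.0077, -0.0257, 0.0002, 0.0, 0.0, 0.0, 0.02], [0.0077, -0.0257, 0.0002, 0.0, 0.0, 0.0, 0.02], [0.0077, -0.0257, 0.0002, 0.0, 0.0, 0.0, 0.02]]
```

Emit:
drive_tool(
  plan=[
    [-0.0069,-0.0163,-0.0056,-1.44,-3.54,-3.54,0.02],
    [-0.0062,-0.0165,-0.0056,-1.44,-3.54,-3.54,0.02],
    [-0.0055,-0.0167,-0.0056,-1.44,-3.54,-3.54,0.02],
    [-0.0048,-0.0169,-0.0057,-1.44,-3.54,-3.54,0.02],
    [-0.0042,-0.0171,-0.0059,-1.44,-3.54,-3.54,0.02],
    [-0.0035,-0.0171,-0.0061,-1.44,-3.54,-3.54,0.02],
    [-0.0028,-0.0172,-0.0063,-1.44,-3.54,-3.54,0.02],
    [-0.0021,-0.0172,-0.0066,-1.44,-3.54,-3.54,0.02],
    [-0.0015,-0.0171,-0.0069,-1.44,-3.54,-3.54,0.02],
    [-0.0009,-0.017,-0.0073,-1.44,-3.54,-3.54,0.02],
    [-0.0003,-0.0168,-0.0077,-1.44,-3.54,-3.54,0.02],
    [0.0003,-0.0166,-0.0081,-1.44,-3.54,-3.54,0.02],
  ],
)

```text
time_s: 7.35
position: [402.2, 234.8, 219.0]
orientation: [[-0.707, -0.169, 0.687], [-0.127, 0.986, 0.111], [-0.696, -0.009, -0.718]]
force: [-11.6, -8.3, -5.9]
width: 0.384
finger_force: 30.2
```

Emit:
drive_tool(
  plan=[
    [0.0077,-0.0257,0.0002,0,0,0,0.02],
    [0.0077,-0.0257,0.0002,0,0,0,0.02],
    [0.0077,-0.0257,0.0002,0,0,0,0.02],
    [0.0077,-0.0257,0.0002,0,0,0,0.02],
    [0,0,0,0,0,0,0.02],
  ],
)

```text
time_s: 7.77
position: [410.9, 138.3, 232.3]
orientation: [[-0.737, -0.149, 0.659], [-0.121, 0.989, 0.088], [-0.664, -0.015, -0.747]]
force: [-0.1, 0.4, -0.8]
width: 0.383
finger_force: 30.2
```

Run:
```python
from h import *
s=arm.observe(); print(s['joint_pos'].round(1)); rows(tilt(45),(393,20,165),6,.02)
```

```text
[ 12.6 -28.  -58.4  18.   -3.3   2.5]
[[0.012, -0.0189, 0.0047, -0.24, -0.56, -0.05, 0.02], [0.0121, -0.0189, 0.0045, -0.24, -0.56, -0.05, 0.02], [0.0122, -0.0189, 0.0043, -0.24, -0.56, -0.05, 0.02], [0.0122, -0.0189, 0.0041, -0.24, -0.56, -0.05, 0.02], [0.0123, -0.0189, 0.0039, -0.24, -0.56, -0.05, 0.02], [0.0123, -0.0189, 0.0037, -0.24, -0.56, -0.05, 0.02]]
```

```bash
cat > k.py <<'E'
from h import *
from scipy.optimize import fsolve
D=[(21.66,4.56,90,574.3,230.4),(.9,-16.7,90,402.7,262.4),(30.4,0,90,622.7,109.7),(28.86,3.26,90,625.6,146.8),(-28,-58.4,48.4,433.5,232.3)]
A=[];b=[]
s_=lambda d:np.sin(np.radians(d)); c_=lambda d:np.cos(np.radians(d))
for j2,j3,p,r,z in D:
    f=j2-j3; A+= [[s_(j2),c_(f),s_(f),0,c_(p)],[c_(j2),-s_(f),c_(f),1,-s_(p)]]; b+=[r,z]
X,res,rk,sv=np.linalg.lstsq(np.array(A),np.array(b),rcond=None)
def ik(r,z,p):
    f=lambda q:[X@[s_(q[0]),c_(q[0]-q[1]),s_(q[0]-q[1]),0,c_(p)]-r, X@[c_(q[0]),-s_(q[0]-q[1]),c_(q[0]-q[1]),1,-s_(p)]-z]
    q,i,ok,m=fsolve(f,[10,-20],full_output=1); return q,ok,p-q[0]+q[1]
if __name__=='__main__':
    print(X.round(1),res,rk,sv.round(2),(np.array(A)@X-b).round(1))
    e=np.array([-30,0,.5])
    for t in (0,10,15,20,25,30,45):
        for n,p in [('k60',root+60*ax-tilt(t)@e),('k35',root+35*ax-tilt(t)@e),('k18',root+18*ax-tilt(t)@e),('lens',org+21.2*xr-95*yr+126.2*zz+10*tilt(t)[:,2])]:
            q,ok,j4=ik(np.hypot(*p[:2]),p[2],90-t); print(t,n,p.round(),q.round(1),round(j4,1),ok)
E
python3 k.py
```

```text
[496.8 389.4  72.9 258.3 443.6] [26.51287094] 5 [4.36 2.29 0.77 0.32 0.11] [ 2.6  1.1 -1.7  0.7  1.4 -0.8 -3.2  0.4  0.5 -1.3]
0 k60 [433.  24. 120.] [  9.6 -28.7] 51.7 1
0 k35 [450.  27. 103.] [ 12.5 -28. ] 49.6 1
0 k18 [462.  29.  91.] [ 14.4 -27.3] 48.2 1
0 lens [593.  51. 116.] [26.9 -4.6] 58.5 1
10 k60 [433.  24. 115.] [  1.9 -39.5] 38.6 1
10 k35 [450.  27.  98.] [  5.1 -39. ] 35.9 1
10 k18 [462.  29.  86.] [  7.3 -38.6] 34.1 1
10 lens [595.  51. 116.] [ 19.3 -17.4] 43.4 1
15 k60 [434.  24. 113.] [ -1.6 -44.9] 31.8 1
15 k35 [451.  27.  95.] [  1.8 -44.6] 28.7 1
15 k18 [463.  29.  83.] [  4.1 -44.2] 26.7 1
15 lens [596.  52. 117.] [ 15.9 -23.6] 35.6 1
20 k60 [434.  24. 110.] [ -4.8 -50.3] 24.6 1
20 k35 [452.  27.  92.] [ -1.2 -50.1] 21.1 1
20 k18 [464.  29.  80.] [  1.4 -49.8] 18.8 1
20 lens [596.  52. 117.] [ 12.8 -29.6] 27.6 1
25 k60 [435.  24. 108.] [ -7.6 -55.7] 17.0 1
25 k35 [453.  27.  90.] [ -3.6 -55.6] 13.0 1
25 k18 [465.  29.  78.] [ -0.8 -55.4] 10.5 1
25 lens [597.  52. 117.] [ 10.2 -35.5] 19.3 1
30 k60 [436.  24. 105.] [ -9.9 -61.1] 8.7 1
30 k35 [454.  27.  88.] [ -5.4 -61.1] 4.2 1
30 k18 [466.  29.  76.] [ -2.3 -61. ] 1.3 1
30 lens [598.  52. 118.] [  8.1 -41.4] 10.6 1
45 k60 [441.  25.  99.] [ -9.6 -78. ] -23.4 1
45 k35 [458.  28.  81.] [ -2.4 -78.2] -30.8 1
45 k18 [470.  30.  69.] [  2.3 -78. ] -35.3 1
45 lens [600.  52. 119.] [  6.2 -58.1] -19.3 1
```

Run:
```python
from k import *
e=np.array([-30,0,.5]); T=tilt(22); f=lambda k:root+k*ax-T@e
for k in (100,65,26): print(k,f(k).round(1),ik(np.hypot(*f(k)[:2]),f(k)[2],68))
rows(T,f(100),8,.02)
rows(T,f(65),2,.02,R0=T,p0=f(100))
```

```text
100 [406.8  19.1 137.4] (array([-12.02998163, -52.17992004]), 1, np.float64(27.850061589778328))
65 [431.2  23.3 112.7] (array([ -6.77618888, -52.43688043]), 1, np.float64(22.339308447299985))
26 [458.4  28.   85.1] (array([ -0.81658706, -52.16189984]), 1, np.float64(16.654687217916624))
[[0.0101, -0.0145, 0.0072, -0.17, 2.45, -0.07, 0.02], [0.0098, -0.0145, 0.0076, -0.17, 2.45, -0.07, 0.02], [0.0094, -0.0145, 0.008, -0.17, 2.45, -0.07, 0.02], [0.0091, -0.0145, 0.0083, -0.17, 2.45, -0.07, 0.02], [0.0088, -0.0145, 0.0087, -0.17, 2.45, -0.07, 0.02], [0.0084, -0.0145, 0.009, -0.17, 2.45, -0.07, 0.02], [0.008, -0.0146, 0.0093, -0.17, 2.45, -0.07, 0.02], [0.0077, -0.0146, 0.0096, -0.17, 2.45, -0.07, 0.02]]
[[-0.0068, 0.0, 0.0161, 0.0, 0.0, 0.0, 0.02], [-0.0068, 0.0, 0.0161, 0.0, 0.0, 0.0, 0.02]]
```

Emit:
drive_tool(
  plan=[
    [0.0101,-0.0145,0.0072,-0.17,2.45,-0.07,0.02],
    [0.0098,-0.0145,0.0076,-0.17,2.45,-0.07,0.02],
    [0.0094,-0.0145,0.008,-0.17,2.45,-0.07,0.02],
    [0.0091,-0.0145,0.0083,-0.17,2.45,-0.07,0.02],
    [0.0088,-0.0145,0.0087,-0.17,2.45,-0.07,0.02],
    [0.0084,-0.0145,0.009,-0.17,2.45,-0.07,0.02],
    [0.008,-0.0146,0.0093,-0.17,2.45,-0.07,0.02],
    [0.0077,-0.0146,0.0096,-0.17,2.45,-0.07,0.02],
    [0,0,0,0,0,0,0.02],
    [0,0,0,0,0,0,0.02],
    [0,0,0,0,0,0,0.02],
  ],
)

```text
time_s: 8.68
position: [406.4, 24.5, 136.3]
orientation: [[-0.913, -0.179, 0.368], [-0.165, 0.984, 0.069], [-0.374, 0.002, -0.927]]
force: [-0.5, -1.1, 0.1]
width: 0.382
finger_force: 30.2
```

Run:
```python
from k import *
s=arm.observe(); im=imaging.snapshot('wrist'); a=im[...,::-1].copy(); cv2.imwrite("pics/w5.png",a); print(s['joint_pos'].round(1))
C=cam('wrist',s)
for k in (0,20,42): print(k,proj(C,root+k*ax).round(1))
e=np.array([-30,0,.5]); print('eye',proj(C,s['position']+s['orientation']@e).round(1),((s['position']+s['orientation']@e)).round(1))
T=tilt(22); f=lambda k:root+k*ax-T@e
rows(T,f(60),3,.02); cv2.imwrite("pics/w5c.png",cv2.resize(a[100:400,120:520],(800,600)))
```

```text
[-11.9 -11.9 -52.3  29.2   8.2 -20.7]
0 [309.6 284.9]
20 [309.2 289.4]
42 [308.6 295.4]
eye [317.9 316.9] [433.9  29.5 147. ]
[[-0.0051, -0.0019, 0.012, 0.1, 0.01, 0.16, 0.02], [-0.0051, -0.0019, 0.012, 0.1, 0.01, 0.16, 0.02], [-0.0051, -0.0019, 0.012, 0.1, 0.01, 0.16, 0.02]]
```

View pics/w5c.png

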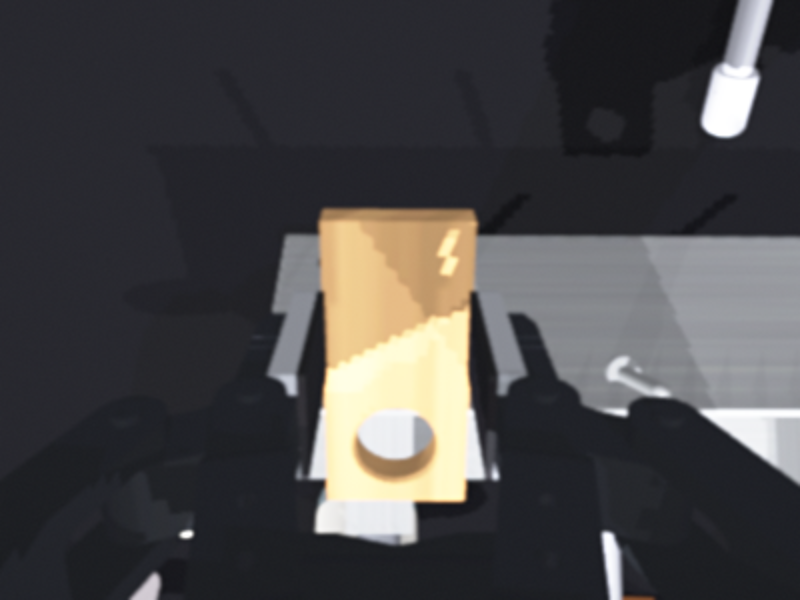

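The crop shows the tag with its eye at (396,440). The mid peg's tip is at about (618,368), which is full px (429,284). The right peg is hidden behind the tag. I'll check the rack model against the visible mid peg.

Run:
```python
from k import *
s=arm.observe(); C=cam('wrist',s)
m=tip+95*yr; print(proj(C,m).round(1),proj(C,m-42*ax).round(1))
o,d=ray(C,(429,284)); print('px/mm',[ (proj(C,m+5*v)-proj(C,m)).round(1) for v in (xr,yr,zz)])
# rack front panel lower / left edges
print(proj(C,org-69*xr-141*yr+0*zz).round(1),proj(C,org-69*xr-141*yr+95*zz).round(1))
```

```text
[452.4 295. ] [431.  284.6]
px/mm [array([-1.9,  4.4]), array([7.6, 0. ]), array([2.4, 6.6])]
[262.7 216. ] [246.9 303.6]
```

Emit:
drive_tool(
  plan=[
    [-0.0051,-0.0019,0.012,0.1,0,0.16,0.02],
    [-0.0051,-0.0019,0.012,0.1,0,0.16,0.02],
    [-0.0051,-0.0019,0.012,0.1,0,0.16,0.02],
    [0,0,0,0,0,0,0.02],
    [0,0,0,0,0,0,0.02],
    [0,0,0,0,0,0,0.02],
  ],
)

```text
time_s: 9.23
position: [435.0, 23.5, 109.9]
orientation: [[-0.913, -0.17, 0.37], [-0.157, 0.986, 0.063], [-0.376, -0.0, -0.927]]
force: [0.6, 0.5, -0.1]
width: 0.377
finger_force: 30.2
```

Run:
```python
from k import *
e=np.array([-30,0,.5]); s=arm.observe(); p=s['position']+s['orientation']@e; d=p-root
print('eye rel peg: z',round(d@ax,1),'y',round(d@yr,1),'x',round(d@((xr+zz)/2**.5),1), s['orientation'].round(3).tolist())
T=tilt(22); f=lambda k:root+k*ax-T@e
rows(T,f(40),2,.02); rows(T,f(26),2,.02,R0=T,p0=f(40)); im=imaging.snapshot('wrist'); cv2.imwrite("pics/w6.png",im[...,::-1]); C=cam('wrist',s); print(proj(C,tip),proj(C,root),proj(C,p))
ims=imaging.snapshot('side'); Cs=cam('side'); q=proj(Cs,tip).astype(int); print(q,proj(Cs,p),proj(Cs,root)); 
L=cv2.resize(ims[q[1]-50:q[1]+50,q[0]-50:q[0]+50,::-1],(400,400),interpolation=cv2.INTER_CUBIC); Rr=cv2.resize(im[200:350,245:395,::-1],(400,400))
cv2.imwrite("pics/c6.png",np.hstack([L,Rr]))
```

```text
eye rel peg: z 60.4 y -0.4 x 0.8 [[-0.913, -0.17, 0.37], [-0.157, 0.986, 0.063], [-0.376, -0.0, -0.927]]
[[-0.0036, 0.0002, 0.0095, -0.01, 0.03, -0.0, 0.02], [-0.0036, 0.0002, 0.0095, -0.01, 0.03, -0.0, 0.02]]
[[-0.0027, 0.0, 0.0064, 0.0, 0.0, 0.0, 0.02], [-0.0027, 0.0, 0.0064, 0.0, 0.0, 0.0, 0.02]]
[318.64821541 306.78705644] [318.54298935 292.37372892] [317.86114326 316.93990478]
[341 211] [346.07825723 207.56764116] [329.52560871 221.05871407]
```

View pics/c6.png

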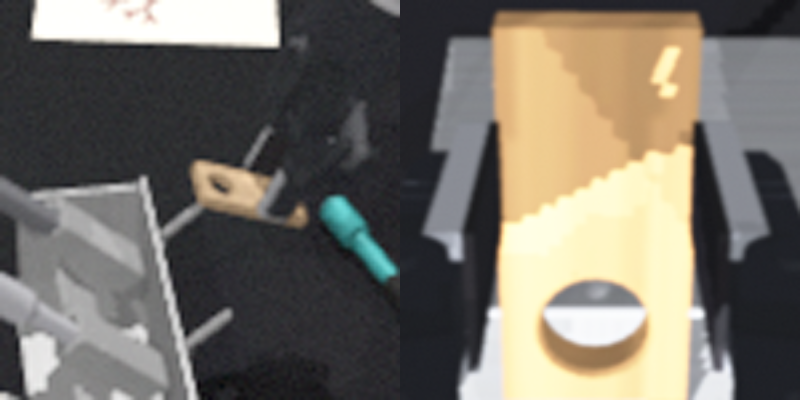

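The left half (side view) shows the tag's eye at (220,185) just ahead of the peg (tip at about 200,205). The right half (wrist view) shows the peg tip through the hole at (600,292), which is full px (320,309.5). The predicted position was (318.6, 306.8), so they are aligned. Threading it on.

Emit:
drive_tool(
  plan=[
    [-0.0036,0.0002,0.0095,0,0,0,0.02],
    [-0.0036,0.0002,0.0095,0,0,0,0.02],
    [-0.0027,0,0.0064,0,0,0,0.02],
    [-0.0027,0,0.0064,0,0,0,0.02],
    [0,0,0,0,0,0,0.02],
    [0,0,0,0,0,0,0.02],
  ],
)

```text
time_s: 9.83
position: [458.7, 27.3, 84.8]
orientation: [[-0.914, -0.169, 0.37], [-0.156, 0.986, 0.063], [-0.375, -0.0, -0.927]]
force: [0.4, 0.2, 0.6]
width: 0.377
finger_force: 30.2
```

Run:
```python
from k import *
e=np.array([-30,0,.5]); s=arm.observe(); p=s['position']+s['orientation']@e; d=p-root
print('eye rel peg: z',round(d@ax,1),'y',round(d@yr,1),'x',round(d@((xr+zz)/2**.5),1),s['force'])
im=imaging.snapshot('wrist'); cv2.imwrite("pics/w7.png",im[...,::-1])
a=im[...,::-1].copy();h=cv2.cvtColor(a,cv2.COLOR_BGR2HSV); m=cv2.inRange(h,(8,50,90),(32,255,255)); c=imaging.camera_info('wrist'); C=(np.array(c['mtx']),np.array(c['hand_eye']))
cs,_=cv2.findContours(m,cv2.RETR_CCOMP,cv2.CHAIN_APPROX_NONE); cs=sorted(cs,key=cv2.contourArea)[::-1]
for c in cs[:4]: r=cv2.minAreaRect(np.array([onz(C,q,-3.3)[:2] for q in c.reshape(-1,2).astype(float)],np.float32)); print(cv2.contourArea(c),np.round(r[0],1),np.round(r[1],1),round(r[2],1))
```

```text
eye rel peg: z 25.6 y -0.7 x -0.1 [0.38391247 0.17005617 0.62331762]
5056.0 [-3.2 -0. ] [66.4 35. ] 0.0
1703.5 [-23.9   0.4] [41.5 21.2] 6.9
751.5 [-27.   0.] [15.9 15.7] 40.9
94.5 [19.3 12. ] [8.2 4.3] 19.3
```

Emit:
drive_tool(
  plan=[
    [0,0,0,0,0,0,0.045],
    [0,0,0,0,0,0,0.06],
    [0,0,0,0,0,0,0.06],
    [0,0,0,0,0,0,0.06],
    [0,0,0,0,0,0,0.06],
    [0,0,0,0,0,0,0.06],
    [0.0054,0,-0.0128,0,0,0,0.06],
    [0.0054,0,-0.0128,0,0,0,0.06],
    [0.0054,0,-0.0128,0,0,0,0.06],
    [0.0054,0,-0.0128,0,0,0,0.06],
    [0.0054,0,-0.0128,0,0,0,0.06],
    [0.0054,0,-0.0128,0,0,0,0.06],
  ],
)

```text
time_s: 10.88
position: [400.3, 17.4, 144.4]
orientation: [[-0.913, -0.169, 0.37], [-0.156, 0.986, 0.063], [-0.376, -0.0, -0.927]]
force: [0.1, -0.9, 0.0]
width: 0.705
finger_force: 0.0
```

Run:
```python
from k import *
s=arm.observe(); im=imaging.snapshot('wrist'); cv2.imwrite("pics/w8.png",im[...,::-1]); C=cam('wrist',s); q=proj(C,tip).round().astype(int)
ims=imaging.snapshot('side');qs=proj(cam('side'),root).astype(int); print(q,qs,s['position'].round(1))
L=cv2.resize(ims[qs[1]-50:qs[1]+50,qs[0]-50:qs[0]+50,::-1],(400,400),interpolation=cv2.INTER_CUBIC); Rr=cv2.resize(im[q[1]-140:q[1]+60,q[0]-100:q[0]+100,::-1],(400,400))
cv2.imwrite("pics/c8.png",np.hstack([L,Rr]))
```

```text
[319 291] [329 221] [400.3  17.4 144.4]
```

View pics/c8.png

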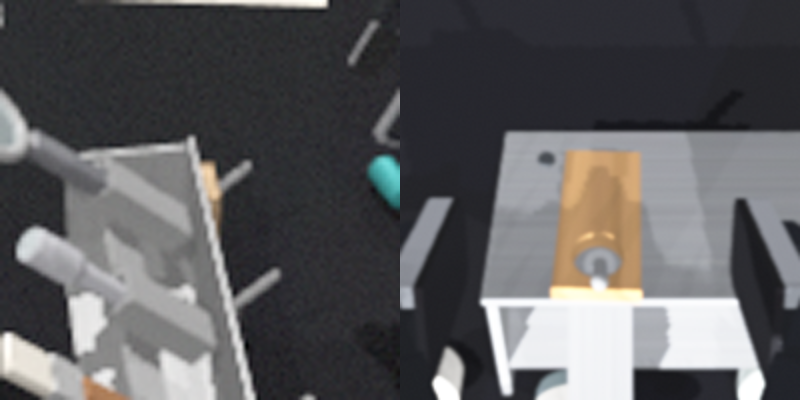

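The tag hangs on the right peg (side view at 208,190; wrist view: peg through the eye at 597,262) and lies against the front panel. Next I'll check the lens position against the rack model numerically and plan the grasp.

Run:
```python
from k import *
seat=org-49.5*xr-95*yr+55.5*zz; u=(xr+zz)/2**.5
lc=seat+163*u; a=cv2.imread('pics/top0.png'); print('pred top',proj(cam('top'),lc).round(1),'seen (279.2,155)','pred side',proj(cam('side'),lc).round(1))
for n in('top','side'):
    b=cv2.imread(f'pics/{n}0.png',0); q=proj(cam(n),lc).astype(int); print(n,cv2.HoughCircles(cv2.resize(b[q[1]-25:q[1]+25,q[0]-25:q[0]+25],(400,400)),cv2.HOUGH_GRADIENT,1.5,400,param1=100,param2=20,minRadius=50,maxRadius=140)/8+np.array([q[0]-25,q[1]-25,0]) )
# handle y check in the top view at 100mm: columns where handle brighter
T=tilt(35); g=seat+100*u+14*T[:,2]; pre=g-80*T[:,2]
print('grasp',g.round(1),'pre',pre.round(1),ik(np.hypot(*g[:2]),g[2],55),ik(np.hypot(*pre[:2]),pre[2],55))
rows(T,pre,8,.05)
```

```text
pred top [278.9 155.4] seen (279.2,155) pred side [276.3 199.1]Traceback (most recent call last):
  File "<stdin>", line 5, in <module>
TypeError: unsupported operand type(s) for /: 'NoneType' and 'int'
```

```bash
cat >> k.py <<'E'
seat=org-49.5*xr-95*yr+55.5*zz; u=(xr+zz)/2**.5
E
python3 - <<'E'
from k import *
T=tilt(35); g=seat+100*u+14*T[:,2]; pre=g-80*T[:,2]
print('grasp',g.round(1),'pre',pre.round(1),ik(np.hypot(*g[:2]),g[2],55),ik(np.hypot(*pre[:2]),pre[2],55))
rows(T,pre,8,.05)
E
```

```text
grasp [600.9  52.5 114.7] pre [555.7  44.7 180.3] (array([  7.13972609, -47.03417607]), 1, np.float64(0.8260978395869927)) (array([ -3.77228901, -46.43562962]), 1, np.float64(12.336659386193887))
[[-0.0199, 0.0002, 0.0033, -0.01, -1.6, -0.01, 0.05], [-0.0198, 0.0001, 0.0039, -0.01, -1.6, -0.01, 0.05], [-0.0196, 0.0001, 0.0045, -0.01, -1.6, -0.01, 0.05], [-0.0195, 0.0001, 0.005, -0.01, -1.6, -0.01, 0.05], [-0.0194, 0.0001, 0.0055, -0.01, -1.6, -0.01, 0.05], [-0.0192, 0.0001, 0.0061, -0.01, -1.6, -0.01, 0.05], [-0.019, 0.0001, 0.0066, -0.01, -1.6, -0.01, 0.05], [-0.0188, 0.0001, 0.0072, -0.01, -1.6, -0.01, 0.05]]
```

Emit:
drive_tool(
  plan=[
    [-0.0199,0.0002,0.0033,0,-1.6,0,0.05],
    [-0.0198,0.0001,0.0039,0,-1.6,0,0.05],
    [-0.0196,0.0001,0.0045,0,-1.6,0,0.05],
    [-0.0195,0.0001,0.005,0,-1.6,0,0.05],
    [-0.0194,0.0001,0.0055,0,-1.6,0,0.05],
    [-0.0192,0.0001,0.0061,0,-1.6,0,0.05],
    [-0.019,0.0001,0.0066,0,-1.6,0,0.05],
    [-0.0188,0.0001,0.0072,0,-1.6,0,0.05],
    [0,0,0,0,0,0,0.05],
    [0,0,0,0,0,0,0.05],
  ],
)

```text
time_s: 11.82
position: [555.8, 45.0, 177.9]
orientation: [[-0.81, -0.169, 0.562], [-0.139, 0.986, 0.096], [-0.57, -0.0, -0.821]]
force: [-0.7, 0.1, -0.1]
width: 0.587
finger_force: 0.0
```

Run:
```python
from k import *
s=arm.observe(); im=imaging.snapshot('wrist'); cv2.imwrite("pics/w9.png",im[...,::-1]); C=cam('wrist',s)
# tag check: predicted px of peg root & tag colour below it
h=cv2.cvtColor(im[...,::-1].copy(),cv2.COLOR_BGR2HSV); m=cv2.inRange(h,(8,50,60),(32,255,255)); n,l,st,ce=cv2.connectedComponentsWithStats(m); print(st[st[:,4]>100][1:].tolist(),proj(C,root).round(),proj(C,root-37*zz).round())
T=tilt(35); g=seat+100*u+14*T[:,2]; print(s['joint_pos'].round(1))
# handle mid-line across y at 85..125 mm along the handle, upper face
g8=cv2.cvtColor(im,cv2.COLOR_RGB2GRAY).astype(int); nrm=(zz-xr)/2**.5
for k in (90,100,110):
    ys=np.arange(-24,25,2); print(k,[int(g8[tuple(proj(C,seat+k*u+7*nrm+y*yr).round().astype(int)[::-1])]) if 0<=proj(C,seat+k*u+7*nrm+y*yr)[1]<399 else -1 for y in ys])
rows(T,g,4,.05)
```

```text
[[278, 0, 73, 61, 3585], [591, 170, 46, 70, 2708], [345, 267, 29, 23, 388], [413, 269, 54, 23, 838], [343, 312, 47, 40, 1159]] [317.  42.] [317.   9.]
[ -7.3  -3.5 -46.5  13.4   9.6 -14.1]
90 [25, 58, 118, 144, 185, 190, 187, 175, 134, 147, 149, 144, 140, 140, 142, 114, 82, 39, 17, 17, 18, 19, 18, 18, 19]
100 [116, 221, 212, 206, 201, 187, 184, 166, 134, 147, 151, 146, 144, 137, 133, 114, 92, 157, 60, 18, 19, 18, 19, 18, 18]
110 [218, 229, 183, 182, 177, 176, 176, 168, 132, 147, 151, 146, 141, 138, 133, 114, 97, 172, 90, 30, 31, 31, 31, 30, 31]
[[-0.0006, -0.0001, 0.0195, -0.01, -0.07, -0.01, 0.05], [-0.0006, -0.0001, 0.0195, -0.01, -0.07, -0.01, 0.05], [-0.0006, -0.0001, 0.0195, -0.01, -0.07, -0.01, 0.05], [-0.0006, -0.0001, 0.0195, -0.01, -0.07, -0.01, 0.05]]
```

Emit:
drive_tool(
  plan=[
    [-0.0006,0,0.0195,0,0,0,0.05],
    [-0.0006,0,0.0195,0,0,0,0.05],
    [-0.0006,0,0.0195,0,0,0,0.05],
    [-0.0006,0,0.0195,0,0,0,0.05],
    [0,0,0,0,0,0,0.05],
    [0,0,0,0,0,0,0.03],
    [0,0,0,0,0,0,0.015],
    [0,0,0,0,0,0,0.005],
    [0,0,0,0,0,0,0.005],
    [0,0,0,0,0,0,0.005],
    [0,0,0,0,0,0,0.005],
    [0,0,0,0,0,0,0.005],
  ],
  grip_force=60,
)

```text
time_s: 12.87
position: [601.4, 52.4, 116.9]
orientation: [[-0.808, -0.168, 0.564], [-0.138, 0.986, 0.096], [-0.572, -0.001, -0.82]]
force: [-7.0, -0.7, 6.2]
width: 0.197
finger_force: 62.0
```

Run:
```python
from k import *
s=arm.observe(); Rm=s['orientation']; print(s['position'],s['width'],s['finger_force'],s['force'],(Rm.T@(seat+100*u-s['position'])).round(1))
d=(Rm.T@u).round(3); print('u in tool',d, 'now->110mm, IK:',[ik(np.hypot(*(s['position']+k*u)[:2]),(s['position']+k*u)[2],55) for k in (60,100)])
```

```text
[601.36630401  52.42382129 116.94053147] 0.19715363844709205 62.03081130981445 [-7.04255822 -0.68918058  6.1997422 ] [  1.7   0.1 -12.5]
u in tool [-0.984  0.001 -0.175] now->110mm, IK: [(array([  7.7904323 , -37.89389494]), 1, np.float64(9.315672753911272)), (array([  8.8728125, -31.7234204]), 1, np.float64(14.40376710451045))]
```

Emit:
drive_tool(
  plan=[
    [-0.0054,0,-0.001,0,0,0,0.005],
    [-0.0108,0,-0.0019,0,0,0,0.005],
    [-0.0108,0,-0.0019,0,0,0,0.005],
    [-0.0108,0,-0.0019,0,0,0,0.005],
    [0,0,0,0,0,0,0.005],
  ],
)

```text
time_s: 13.28
position: [631.5, 57.1, 146.5]
orientation: [[-0.805, -0.169, 0.568], [-0.139, 0.986, 0.096], [-0.576, -0.002, -0.817]]
force: [0.4, -0.6, -0.2]
width: 0.194
finger_force: 60.7
```

Emit:
drive_tool(
  plan=[
    [-0.0108,0,-0.0019,0,0,0,0.005],
    [-0.0108,0,-0.0019,0,0,0,0.005],
    [-0.0108,0,-0.0019,0,0,0,0.005],
    [-0.0108,0,-0.0019,0,0,0,0.005],
    [-0.0108,0,-0.0019,0,0,0,0.005],
    [-0.0108,0,-0.0019,0,0,0,0.005],
    [0,0,0,0,0,0,0.005],
    [0,0,0,0,0,0,0.005],
    [0,0,0,0,0,0,0.005],
    [0,0,0,0,0,0,0.005],
  ],
)

```text
time_s: 14.12
position: [673.0, 65.0, 188.1]
orientation: [[-0.81, -0.168, 0.561], [-0.138, 0.986, 0.096], [-0.57, -0.0, -0.822]]
force: [-0.1, 0.3, -1.4]
width: 0.193
finger_force: 60.8
```

Run:
```python
from k import *
s=arm.observe(); print(s['force'],s['finger_force'],s['joint_pos'].round(1))
for n in('side','top'):
    im=imaging.snapshot(n); cv2.imwrite(f"pics/{n}9.png",im[...,::-1])
Rm=s['orientation']; ug=Rm@np.array([-.984,0,-.175]); gp=s['position']+Rm@np.array([1.7,.1,-12.5]); print(gp.round(1),'butt',(gp-100*ug).round(1),'moved',np.linalg.norm(gp-100*ug-seat),'centre',(gp+63*ug).round(1))
# specimen
im=cv2.imread('pics/top0.png'); C=cam('top'); h=cv2.cvtColor(im,cv2.COLOR_BGR2HSV)[176:250,390:446]
m=cv2.inRange(h,(0,60,30),(12,255,230))|cv2.inRange(h,(165,60,30),(180,255,230)); x,y,w,hh=cv2.boundingRect(m); print('weed px',x+390,y+176,w,hh, onz(C,(x+390+w/2,y+176+hh/2),2).round(1))
# sheet from the wrist view w1 (partly seen) is cut off: use top centre and side corners
b=cv2.imread('pics/side0.png'); mm=cv2.inRange(b[140:180,290:370],(140,140,140),(255,255,255)); cs,_=cv2.findContours(mm,0,1); c=max(cs,key=cv2.contourArea)+[290,140]
W=np.array([onz(cam('side'),p,1.5)[:2] for p in c.reshape(-1,2).astype(float)],np.float32); print('sheet side',cv2.minAreaRect(W))
```

```text
[-0.05122082  0.30577975 -1.39163693] 60.77540159225464 [ -3.2   9.1 -31.3  15.5   7.3 -10.7]
[664.6  63.7 197.4] butt [594.7  51.7 127. ] moved 101.84546267215357 centre [708.6  71.2 241.8]
weed px 413 201 10 31 [ 491.8 -356.     2. ]
sheet side ((505.40576171875, -356.66326904296875), (155.14332580566406, 213.0215606689453), 89.39515686035156)
```

Run:
```python
from k import *
Tf=tilt(-10); c=np.array([1.7,.1,-12.5])+63*np.array([-.984,0,-.175]); print((Tf@np.array([-.984,0,-.175])).round(3))
pf=np.array([502.5,-356.5,104])-Tf@c; print(pf.round(1),ik(np.hypot(*pf[:2]),pf[2],100))
s=arm.observe(); R0=s['orientation']; p1=s['position']+[0,-160,0]
rows(R0,p1,5,.005); rows(Tf,pf+[0,0,60],12,.005,R0=R0,p0=p1)
```

```text
[0.985 0.17  0.001]
[ 440.  -367.4   91.3] (array([34.28791734,  2.91229883]), 1, np.float64(68.62438149067815))
[[0.0044, -0.0315, -0.0031, 0.0, 0.0, 0.0, 0.005], [0.0044, -0.0315, -0.0031, 0.0, 0.0, 0.0, 0.005], [0.0044, -0.0315, -0.0031, 0.0, 0.0, 0.0, 0.005], [0.0044, -0.0315, -0.0031, 0.0, 0.0, 0.0, 0.005], [0.0044, -0.0315, -0.0031, 0.0, 0.0, 0.0, 0.005]]
[[0.0207, -0.0191, -0.0106, -0.0, 3.73, -0.01, 0.005], [0.0213, -0.0191, -0.0092, -0.0, 3.73, -0.01, 0.005], [0.0219, -0.0191, -0.0078, -0.0, 3.73, -0.01, 0.005], [0.0223, -0.0191, -0.0064, -0.0, 3.73, -0.01, 0.005], [0.0227, -0.0191, -0.0049, -0.0, 3.73, -0.01, 0.005], [0.023, -0.0191, -0.0034, -0.0, 3.73, -0.01, 0.005], [0.0231, -0.0191, -0.0019, -0.0, 3.73, -0.01, 0.005], [0.0232, -0.0191, -0.0004, -0.0, 3.73, -0.01, 0.005], [0.0232, -0.0191, 0.0011, -0.0, 3.73, -0.01, 0.005], [0.0231, -0.0191, 0.0026, -0.0, 3.73, -0.01, 0.005], [0.0229, -0.0191, 0.0041, -0.0, 3.73, -0.01, 0.005], [0.0225, -0.0191, 0.0056, -0.0, 3.73, -0.01, 0.005]]
```

Emit:
drive_tool(
  plan=[
    [0.0022,-0.0158,-0.0016,0,0,0,0.005],
    [0.0044,-0.0315,-0.0031,0,0,0,0.005],
    [0.0044,-0.0315,-0.0031,0,0,0,0.005],
    [0.0044,-0.0315,-0.0031,0,0,0,0.005],
    [0.0044,-0.0315,-0.0031,0,0,0,0.005],
    [0.0022,-0.0158,-0.0016,0,0,0,0.005],
  ],
)

```text
time_s: 14.72
position: [674.2, -98.5, 189.8]
orientation: [[-0.809, -0.165, 0.564], [-0.136, 0.986, 0.093], [-0.571, -0.002, -0.821]]
force: [0.4, 0.2, -0.7]
width: 0.193
finger_force: 60.8
```

Emit:
drive_tool(
  plan=[
    [0.0207,-0.0191,-0.0106,0,3.73,0,0.005],
    [0.0213,-0.0191,-0.0092,0,3.73,0,0.005],
    [0.0219,-0.0191,-0.0078,0,3.73,0,0.005],
    [0.0223,-0.0191,-0.0064,0,3.73,0,0.005],
    [0.0227,-0.0191,-0.0049,0,3.73,0,0.005],
    [0.023,-0.0191,-0.0034,0,3.73,0,0.005],
    [0.0231,-0.0191,-0.0019,0,3.73,0,0.005],
    [0.0232,-0.0191,-0.0004,0,3.73,0,0.005],
    [0.0232,-0.0191,0.0011,0,3.73,0,0.005],
    [0.0231,-0.0191,0.0026,0,3.73,0,0.005],
    [0.0229,-0.0191,0.0041,0,3.73,0,0.005],
    [0.0225,-0.0191,0.0056,0,3.73,0,0.005],
  ],
)

```text
time_s: 15.72
position: [440.1, -368.6, 152.4]
orientation: [[-0.971, -0.168, -0.172], [-0.166, 0.986, -0.03], [0.174, -0.001, -0.985]]
force: [0.3, 0.8, -0.3]
width: 0.196
finger_force: 60.8
```

Run:
```python
from k import *
Tf=tilt(-10); c=np.array([1.7,.1,-12.5])+63*np.array([-.984,0,-.175])
pf=np.array([502.5,-356.5,104])-Tf@c; s=arm.observe(); print(s['finger_force'],s['position'].round(1),s['orientation'].round(3).tolist())
rows(Tf,pf,6,.005)
```

```text
60.77155351638794 [ 440.1 -368.6  152.4] [[-0.971, -0.168, -0.172], [-0.166, 0.986, -0.03], [0.174, -0.001, -0.985]]
[[-0.0018, 0.0002, 0.01, -0.01, -0.01, -0.01, 0.005], [-0.0018, 0.0002, 0.01, -0.01, -0.01, -0.01, 0.005], [-0.0018, 0.0002, 0.01, -0.01, -0.01, -0.01, 0.005], [-0.0018, 0.0002, 0.01, -0.01, -0.01, -0.01, 0.005], [-0.0018, 0.0002, 0.01, -0.01, -0.01, -0.01, 0.005], [-0.0018, 0.0002, 0.01, -0.01, -0.01, -0.01, 0.005]]
```

Emit:
drive_tool(
  plan=[
    [-0.0018,0.0002,0.01,0,0,0,0.005],
    [-0.0018,0.0002,0.01,0,0,0,0.005],
    [-0.0018,0.0002,0.01,0,0,0,0.005],
    [-0.0018,0.0002,0.01,0,0,0,0.005],
    [-0.0018,0.0002,0.01,0,0,0,0.005],
    [-0.0018,0.0002,0.01,0,0,0,0.005],
    [0,0,0,0,0,0,0.005],
    [0,0,0,0,0,0,0.005],
    [0,0,0,0,0,0,0.005],
    [0,0,0,0,0,0,0.005],
  ],
)

```text
time_s: 16.55
position: [441.5, -366.4, 92.3]
orientation: [[-0.971, -0.169, -0.168], [-0.166, 0.986, -0.03], [0.171, -0.002, -0.985]]
force: [0.7, -0.2, -2.0]
width: 0.192
finger_force: 60.8
```

Run:
```python
from k import *
s=arm.observe(); Rm=s['orientation']; c=np.array([1.7,.1,-12.5])+63*np.array([-.984,0,-.175]); p=s['position']+Rm@c
print('calc centre',p.round(1),'u',(Rm@[-.984,0,-.175]).round(3),s['finger_force'],np.abs(s['qd']).max())
for n in ('top','side'):
    im=imaging.snapshot(n); a=im[...,::-1].copy(); cv2.imwrite(f'pics/{n}10.png',a); a0=cv2.imread(f'pics/{n}0.png'); C=cam(n); q=proj(C,p)
    x,y=q.round().astype(int); df=cv2.absdiff(a,a0).max(2)[y-28:y+28,x-28:x+28]; print(n,'pred lens px',q.round(1))
    b=cv2.resize(cv2.cvtColor(a[y-25:y+25,x-25:x+25],cv2.COLOR_BGR2GRAY),(400,400),interpolation=cv2.INTER_CUBIC)
    H=cv2.HoughCircles(b,cv2.HOUGH_GRADIENT,1.5,300,param1=80,param2=20,minRadius=60,maxRadius=140); print(None if H is None else H/8+[x-25,y-25,0])
    # tag colour near right peg
    t=proj(C,root-15*zz).round().astype(int); h=cv2.cvtColor(a,cv2.COLOR_BGR2HSV); print('tag px',t,cv2.countNonZero(cv2.inRange(h[t[1]-10:t[1]+10,t[0]-10:t[0]+10],(8,50,60),(32,255,255))))
```

```text
calc centre [ 504.  -355.6  105.1] u [0.985 0.168 0.004] 60.76734781265259 0.20463040024176854
top pred lens px [428.5 209.8]
[[[425.40625    204.21875     17.17499924]]]
tag px [289 209] 63
side pred lens px [330.9 133.3]
[[[333.09375    138.28125      9.48750019]]]
tag px [329 225] 41
```

Run:
```python
from k import *
p=np.array([504,-355.6,105.1])
for n in ('top','side'):
    a=cv2.imread(f'pics/{n}10.png'); C=cam(n); q=proj(C,p); x,y=q.round().astype(int)
    rad=np.linalg.norm(proj(C,p+31*yr)-q); rx=np.linalg.norm(proj(C,p+31*xr)-q)
    b=cv2.resize(a[y-25:y+25,x-25:x+25],(400,400),interpolation=cv2.INTER_CUBIC); cv2.imwrite(f'pics/{n}10c.png',b); g=cv2.cvtColor(b,cv2.COLOR_BGR2GRAY)
    # slide predicted rim ellipse in px; darkness score at rim
    best=[]
    G=cv2.GaussianBlur(cv2.cvtColor(a,cv2.COLOR_BGR2GRAY).astype(np.float32),(0,0),.6)
    rows_=G[y-16:y+17,x-18:x+19].astype(int); print(n,q.round(1),rad.round(1),rx.round(1))
    for r in rows_[::2]: print(' '.join(f'{v:3d}' for v in r[::2]))
```

```text
top [428.5 209.8] 11.0 11.1
218 218 218 218 217 217 217 217 217 218 218 218 218 219 219 219 126  35  40
218 213 218 217 217 217 217 217 218 218 218 218 219 219 219 219 126  36  40
214 192 216 208 210 211 209 199 209 210 212 217 219 219 219 219 128  37  40
195 186 204 187 188 182 176 155 162 164 167 189 212 220 219 219 135  38  39
213 187 211 185 151 157 166 175 184 184 166 152 172 204 219 219 136  38  43
219 206 184 180 160 165 189 215 218 210 201 198 161 173 212 220 136  43  60
219 218 187 180 157 177 209 218 216 204 213 217 188 149 189 217 127  58  61
217 218 179 163 159 195 207 217 206 196 204 202 206 167 169 152  70  62  57
182 204 167 154 167 201 201 202 203 211 214 214 209 172  78  50  59  62  57
207 178 145 162 158 194 192 210 217 218 218 220 200  99  33  48  66  60  58
220 215 172 154 146 171 209 219 218 218 219 210 115  32  36  51  66  60  59
219 219 208 148 139 160 198 217 218 218 219 175  45  31  38  52  64  61  59
219 219 218 175 134 134 160 186 207 210 204 110  27  31  38  49  64  65  60
218 218 219 203 155 193 167 152 162 163 148  52  29  34  35  46  60  68  61
218 218 
[... 838 characters left out ...]
  89  99  74  34
208 205 193 182 182 186 182 184 182 183 182 184 189 189 139 105 101  95  39
156 143 132 127 158 191 183 183 182 183 183 182 186 181 101  88  88 101  44
126 126 126 125 128 167 191 197 184 183 188 190 173 118  55  50  53  99  73
124 122 115  97  90  80 117 151 156 156 148 128  89  52  46  45  46  58  50
 83  57  42  36  34  44  49  58  64  68  61  51  48  48  46  46  43  43  44
 34  38  37  42  46  43  43  46  45  46  44  44  45  45  44  46  45  46  46
 73  72  69  70  68  63  63  63  62  58  55  52  50  47  40  41  42  45  44
247 238 236 237 237 229 221 221 221 215 200 193 192 192 182 182 182 181 160
254 254 254 254 253 254 252 252 254 254 251 243 243 243 242 243 243 242 239
```

The lens rim centre is at about (427.7, 210) in the top view and (330, 134) in the side view. Both agree within a pixel with the computed centre (504, −356, 105), and the tag is still on its peg. Handing in.

```bash
python3 -c "
from station import arm
print(arm.close_job())"
```

```text
the job is handed in; nothing more can be done
None
```

The job is handed in, with no verdict returned: the tag hangs released on the right peg, in front of the lens's socket. By my measurements the lens is held level about 103 mm above the seaweed's middle and within a few millimetres of it sideways.

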